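# Boot scraper off the ledge and onto its peg

### The job

The flat boot scraper lies in the shallow channel of the raised ledge, too thin to get hold of. Bear down on it lightly with a fingertip (the thin slat under it, which bends, must not take more than 15 N, the scraper's weight included) and slide it along the channel until its plain end sticks out well past the ledge's open edge, then grip that end, lift the scraper off and set it gently on the wooden stand, its hole over the peg, lying flat along the block, and let go. Leave the other things lying around the ledge and the stand where they are.

Things in the scene. Friction and masses are not known exactly. Their poses are not given: they have to be found in the camera images.
- scraper: flat steel boot scraper, 150 mm long (own x), 46 mm wide (own y), 0.24 to 0.34 kg; a 3 mm plate, with a black 2 mm rubber facing on top (5 mm in all) except on the last 42 mm at own +x, where there is a 16 mm hole. Plain end at own -x. Origin: centre of its underside. Starts in the ledge's channel, plain end 10 to 25 mm short of the open edge. Friction: finger on rubber 0.75, steel on slat 0.45, both +-15%
- scraper_hole (a point): centre of the scraper's 16 mm hole, on its underside, 55 mm towards own +x from the scraper's origin
- scraper_tip (a point): middle of the scraper's plain end, on its underside, 75 mm towards own -x from its origin
- ledge: fixed raised wooden ledge, 200 mm long (own x), 126 mm wide (own y). Origin: below its centre, at bench height. Along own x runs a channel 50 mm wide, floor 60 mm above the bench, between 38 mm wide rails and a 14 mm stop strip at the +x end, all 4 mm higher than the floor. The floor is a thin springy slat fixed at the +x end: under load it bends down, a few mm, more the nearer the edge
- ledge_edge (a point): middle of the ledge's open edge (the own -x end, facing the robot, no stop strip) at the height of the channel's floor, 100 mm from the ledge's origin, 60 mm up; in front of it the air is free down to the bench
- stand: fixed wooden stand: foot 150 x 90 x 10 mm, on it a block 120 mm long (own x), 30 mm wide (own y), top face 46 mm above the bench; narrower than the scraper, so fingers holding the scraper's long sides pass beside it. Origin: below its centre, at bench height. An upright peg on the block
- stand_peg (a point): foot of the peg's axis on the block's top face, 45 mm towards own +x from the stand's origin. The peg is steel, 10 mm thick, 16 mm high, its last 4 mm tapered. A scraper in place has its plain end towards the stand's own -x (towards the robot)
- tongs: steel kitchen-style tongs lying on the bench, 205 mm long along own x, 45 mm wide, 16 mm high. Origin: centre of its underside. A bystander
- flashlight: orange plastic flashlight lying on the bench, 165 mm long along own x, 44 mm thick. Origin: centre of its underside. A bystander
- boot_brush: wooden boot brush standing on its bristles, 170 mm long along own y, 55 mm wide, 48 mm high. Origin: centre of its underside. A bystander
- coaster: green silicone coaster, 90 mm across, 5 mm thick, flat on the bench. Origin: centre of its underside. A bystander
- mug: white ceramic mug, 80 mm across, 92 mm high, handle at own +y. Origin: centre of its underside. A bystander
- wax_tin: round metal tin, 76 mm across, 35 mm high. Origin: centre of its underside. A bystander
Mind the look-alikes: they are no part of the job. Leave any yellow look-alike of the ledge alone. Of the things that look like the scraper, the smaller one is meant.

How it is judged:
On the way, in this order (a step that is already met when the one before it is completed fails the run):
1. slid along the channel, the scraper's plain end sticks out at least 20 mm past the ledge's edge while the scraper still lies flat in the channel (x of scraper_tip in the frame of ledge_edge below -0.02 m and y of scraper_tip in the frame of ledge_edge between -0.01 and 0.01 m and z of scraper in the frame of ledge between 0.05 and 0.064 m and angle between scraper's own z axis and vertical below 0.12 rad), for 0.2 s.
2. the scraper is lifted clear of the ledge, held in the fingers (z of scraper in the frame of ledge above 0.075 m and contact force between scraper and ledge below 0.01 N and contact force between scraper and the fingers above 1 N), for 0.1 s.
At the end, for the whole second after the job is handed in: The scraper lies at rest and released on the stand's block: its hole is over the peg (centre within 6 mm), its underside on the block's top (within 4 mm), flat within 0.06 rad, and lengthwise along the block within 0.25 rad (horizontal distance between scraper_hole and stand_peg below 0.006 m and z of scraper_hole in the frame of stand_peg between -0.003 and 0.004 m and angle between scraper's own z axis and vertical below 0.06 rad and angle between the x axis of scraper and the x axis of stand, either way round below 0.25 rad and x of scraper in the frame of stand below 0.02 m and linear speed of scraper below 0.01 m/s and contact force between scraper and the fingers below 0.05 N); the robot touches nothing.
It fails at once if the scraper is pressed on the ledge with more than 15 N (contact force between scraper and ledge above 15 N).
It fails at once if the scraper is pressed or dropped on the stand with more than 20 N (contact force between scraper and stand above 20 N).
It fails at once if the scraper falls onto the bench (height (world z) of scraper below 0.03 m).
It fails at once if another thing is moved by more than 30 mm (distance of any of tongs, flashlight, boot_brush, coaster, mug, wax_tin from where it was at the start of the episode above 0.03 m).
It also fails if it takes over 67 s, if anything falls off the work surface, if the arm or the gripper's body presses on something with over 40 N, if the wrist force passes 120 N, or if a joint passes its speed limit or range.

### The arm

A 7-joint arm with a two-finger parallel gripper is mounted at the origin on the work surface. World frame = base frame: x ahead of the robot, y to its left, z up, the work surface at z = 0. Lengths are in m, angles in rad, forces in N, time in s.
With the tool pointing down it reaches from about 0.425 to 0.875 m from the base axis. Payload 4.7 kg.
Tool frame: the origin (TCP) lies on the mounting face of the last link; the fingertips stand 182 mm ahead of it and the grasp point (between the pads) lies 164 mm ahead of it (ctrl.finger_overhang is the distance from the TCP to the fingertips, in m); z points along the fingers, y is the line along which they close (so a half turn about z gives the same grasp; the last joint's range is limited). The gripper opens to 87 mm and grips with 3 to 60 N. Pads are 19 mm wide; open, the fingers measure 117 mm over their backs; the gripper's body (75 mm by 190 mm) begins 51 mm behind the grasp point.
Start: joints at [-1.102, 0.321, -0.07, 1.45, 0.023, 1.371, -0.057], TCP at [0.286, 0.584, 0.405] pointing down, gripper open.
Joint ranges: [-2.86, 2.86], [-0.3, 2.09], [-1.38, 1.24], [0.06, 2.45], [-1.56, 4.7], [0.09, 2.05], [-2.69, 2.69]. Speed limits (rad/s): [2.57, 2.57, 3.14, 3.14, 3.14, 3.14, 3.14].

### API

Orientations are given as a rotation vector (axis times angle).
In Python, from bench import ctrl gives the robot as it stands.
- The arm moves only by the shell command python3 -m jog 'ROWS' [FORCE]. ROWS is a JSON object of lists of equal length, an entry for each row: "translation": the shift along the tool's x, y, z as a fraction of full scale, a list of three; "yaw": the turn about the tool's z as a fraction of full scale; "jaw": the closure, from 0 (fully open) to 1 (shut). In form: {"translation": [[dx, dy, dz], ...], "yaw": [yaw, ...], "jaw": [jaw, ...]}. A call has 1 to 8 rows; each row is the pose to reach, as a shift and turn from the pose commanded when the call began, along the tool's axes at that moment, turning the shorter way round; what a row does not reach only later rows make up. Full scale, the value 1, is 0.2 m for a shift and 180 degrees for a turn. A row lasts 1/8 s, in which the tool goes at most 62.5 mm and 10.7 degrees, less where a joint would pass 70% of its speed; a pose out of reach is approached as far as the arm can. A call with a number of a shift or a turn outside -1 to 1 is refused whole. A call with a gripper value outside its range is refused whole. The fingers move at their own pace and stop on an object; FORCE is the grip in N (left out, the last holds). Time passes only in rows, so rows that repeat a pose let the fingers close. It gives the time, the measured TCP pose, the force, the opening and the grip force at its end, in the units of the state.
- ctrl.get_state(): the state, without advancing time (a new reading comes with each control period).
- ctrl.get_image(name): name is "scene" or "top"; returns a dict with "pixels" (400x640x3 uint8, blue, green, red), "fx", "fy", "cx", "cy" (pixels), "R" (3x3) and "t" (3): a world point X has camera coordinates R X + t. Camera axes: x right, y down, z forward; pixel columns grow to the right and rows downward; lengths in m; the calibration is good to about 2 mm. A picture is of the moment at which its call begins. There is no depth.
- ctrl.close_job(): hands the job in; it is judged then, once.
Trained networks look in a picture, given as the dict that the camera call returned (one of the last four; its "shot" number tells which), for a name from the list of things; names that differ only in an ending like _2 or _b are one class to them, and where a whole thing is asked for, a point or a joint stands for the part that bears it (a point fixed in the world has none). Each returns a list of dicts, best first, with "p" (0 to 1); they miss things now and then, are a little off and sometimes report something else, mostly with a low value. They report only what shows in the picture. A call takes as long as a camera call. They do not tell look-alikes from the thing itself.
- ctrl.silhouettes(label, picture): "region" (400x640 bool, what is visible of it) and "at" ([column, row] in pixels, amid what is visible of it).
The state is a dict: "time": time; "joint_positions": joint angles; "qd": joint speeds; "joint_torque": joint torques, N m; "position": TCP position; "tool_rot": TCP orientation; "ft_force": force on the tool from outside, world axes, zero at the start; "torque": the same for the moment, N m; "grip_width": opening from 0.0 (shut) to 1.0 (fully open); "grip_force": force on a finger pad.
Only numpy, scipy, OpenCV 4.12 (cv2) and the standard library are available. Lean on these libraries where they do the work, as an engineer would, in place of code of your own. Each camera call takes 0.05 s, during which the arm holds its last target. There are 200 camera calls.

## Working session

There is one attempt and no reset: what is moved stays moved. The work goes in short steps, Python scripts to look and compute and a shell command to move; the robot and the scene stay as the last step left them, time stands still between calls to the robot, and variables do not carry over. Pictures are saved under pics/ and viewed, at most 10 in all, crops included, and the job is handed in when it is done.

```bash
mkdir -p pics; ls; python3 - <<'E'
from bench import ctrl
import cv2,numpy as np
s=ctrl.get_state();print({k:np.round(v,3).tolist() for k,v in s.items()})
for n in("scene","top"):
    p=ctrl.get_image(n);cv2.imwrite(f"pics/{n}0.png",p["pixels"])
    print(n,p["fx"],p["cx"],p["cy"],np.round(p["R"],3).tolist(),np.round(p["t"],3).tolist())
    for l in("scraper","ledge","stand"):
        print(l,[(round(d["p"],2),np.round(d["at"]).tolist(),int(d["region"].sum())) for d in ctrl.silhouettes(l,p)])
E
```

```text
pics
{'time': 0.0, 'joint_positions': [-1.102, 0.322, -0.07, 1.452, 0.023, 1.371, -0.057], 'qd': [0.001, 0.002, -0.002, 0.0, -0.0, -0.001, -0.0], 'joint_torque': [-0.0, -49.128, -0.404, -31.253, -0.064, 0.044, 0.0], 'position': [0.285, 0.584, 0.404], 'tool_rot': [-0.708, -3.06, 0.003], 'ft_force': [0.135, -0.538, 0.304], 'torque': [0.023, 0.044, 0.028], 'grip_force': 0.0, 'grip_width': 1.002}
scene 413.897944152427 321.239608114264 194.99866417831058 [[-0.841, 0.542, 0.003], [0.33, 0.516, -0.791], [-0.43, -0.664, -0.612]] [0.495, -0.136, 1.58]
scraper [(0.87, [406.0, 221.0], 851), (0.86, [288.0, 171.0], 383)]
ledge [(0.74, [356.0, 245.0], 1221), (0.69, [345.0, 141.0], 1478), (0.68, [292.0, 182.0], 1576)]
stand [(0.76, [356.0, 247.0], 1348), (0.62, [250.0, 210.0], 874), (0.28, [441.0, 275.0], 734)]
top 444.011878487647 324.68226888159427 200.68042106543857 [[0.005, -1.0, 0.005], [-0.988, -0.005, -0.157], [0.157, -0.004, -0.988]] [-0.017, 0.565, 1.063]
scraper [(0.97, [251.0, 284.0], 2022), (0.89, [390.0, 189.0], 1048), (0.73, [384.0, 184.0], 3162), (0.41, [282.0, 117.0], 847)]
ledge [(0.72, [428.0, 307.0], 4768)]
stand [(0.62, [249.0, 192.0], 2011)]
```

View pics/top0.png

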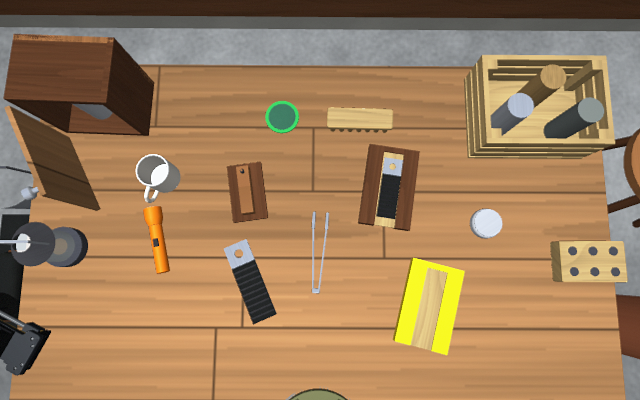

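View pics/scene0.png

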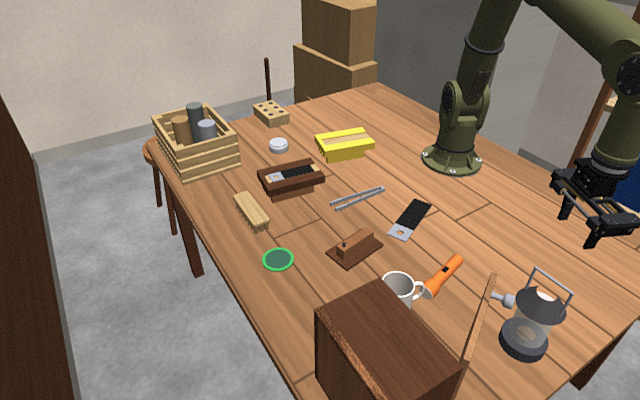

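Top view: the target ledge (brown) with the smaller scraper is at about (389,187), the plain end facing the robot at row ~224. The stand is at (247,192) with its peg at (243,171). The larger look-alike lies at (250,282), and the yellow ledge look-alike at (430,307). In the scene view the ledge is at (290,180) and the stand at (355,247).

```bash
cat > h.py <<'E'
from bench import ctrl
import cv2,numpy as np
from scipy.optimize import minimize
def proj(p,X):
    c=np.atleast_2d(X)@np.array(p["R"]).T+np.array(p["t"])
    return np.c_[p["fx"]*c[:,0]/c[:,2]+p["cx"],p["fy"]*c[:,1]/c[:,2]+p["cy"]]
def unproj(p,uv,z):
    R=np.array(p["R"]);o=-R.T@np.array(p["t"])
    d=R.T@np.array([(uv[0]-p["cx"])/p["fx"],(uv[1]-p["cy"])/p["fy"],1])
    return o+d*(z-o[2])/d[2]
def box(l,w,z0,z1,x0=0): return np.array([[x0+a*l/2,b*w/2,z] for a in(-1,1) for b in(-1,1) for z in(z0,z1)])
def place(P,q):
    c,s=np.cos(q[2]),np.sin(q[2]);return np.c_[q[0]+c*P[:,0]-s*P[:,1],q[1]+s*P[:,0]+c*P[:,1],P[:,2]]
S=4
def rend(p,parts,q):
    m=np.zeros((400*S,640*S),np.uint8)
    for P in parts:
        h=cv2.convexHull(((proj(p,place(P,q))+.5)*S-.5).astype(np.float32));cv2.fillConvexPoly(m,np.round(h).astype(np.int32),1)
    return cv2.resize(m.astype(np.float32),(640,400),interpolation=cv2.INTER_AREA)
def fit(views,parts,q0):
    def cost(q):
        v=0
        for p,m in views:
            r=rend(p,parts,q);v+=1-np.minimum(r,m).sum()/np.maximum(r,m).sum()
        return v/len(views)
    q0=np.array(q0,float);best=None
    for k in range(3):
        sim=np.array([q0,q0+[.02,0,0],q0+[0,.02,0],q0+[0,0,.12]])
        r=minimize(cost,q0,method="Nelder-Mead",options=dict(initial_simplex=sim,xatol=1e-4,fatol=1e-5))
        q0=r.x
    return r.x,r.fun
def mask(p,l,at,area=None):
    c=[d for d in ctrl.silhouettes(l,p) if np.hypot(*(np.array(d["at"])-at))<25]
    c.sort(key=lambda d:abs(d["region"].sum()-area) if area else -d["p"])
    return c[0]["region"].astype(np.float32) if c else None
LEDGE=[box(200,126,0,64)/1000]
STAND=[box(150,90,0,10)/1000,box(120,30,10,46)/1000]
SCR=lambda z:[box(150,46,z,z+4)/1000]
E
python3 - <<'E'
from h import *
t=ctrl.get_image("top");s=ctrl.get_image("scene")
L=[(t,mask(t,"scraper",[384,184],3162)),(s,mask(s,"ledge",[292,182],1576))]
D=[(t,mask(t,"stand",[249,192])),(s,mask(s,"stand",[356,247]))]
C=[(t,mask(t,"scraper",[390,189],1048)),(s,mask(s,"scraper",[288,171]))]
im={id(t):t["pixels"].copy(),id(s):s["pixels"].copy()}
for n,V,P,z in(("ledge",L,LEDGE,.064),("stand",D,STAND,.03),("scr",C,SCR(60),.064)):
    V=[v for v in V if v[1] is not None]
    at=[d.mean() for d in np.nonzero(V[0][1])][::-1]
    q0=[*unproj(V[0][0],at,z)[:2],-.1 if n!="stand" else .1]
    for W in (V,*[[v] for v in V]):
        q,f=fit(W,P,q0);print(n,len(W),np.round(q,4),round(f,3))
        if W is V: qq=q
    for p in(t,s):
        for B in P:
            for z in {B[:,2].max()}:
                h=cv2.convexHull(proj(p,place(B[B[:,2]==z],qq)).astype(np.float32)*8);cv2.polylines(im[id(p)],[np.round(h).astype(np.int32)],True,(255,0,255),1,cv2.LINE_AA,3)
a=cv2.resize(im[id(t)][130:240,215:435],None,fx=3.6,fy=3.6,interpolation=cv2.INTER_CUBIC)
b=cv2.resize(im[id(s)][150:275,245:395],None,fx=1.6,fy=1.6,interpolation=cv2.INTER_CUBIC)
b=cv2.copyMakeBorder(b,0,0,0,a.shape[1]-b.shape[1],0);cv2.imwrite("pics/fit.png",np.vstack([a,b]))
E
```

```text
ledge 2 [ 0.5975 -0.1786 -0.105 ] 0.498
ledge 1 [ 0.6303 -0.1535 -0.3156] 0.732
ledge 1 [ 0.5981 -0.1791 -0.1057] 0.253
stand 2 [0.5951 0.1874 0.1435] 0.055
stand 1 [0.5956 0.1875 0.1542] 0.049
stand 1 [0.5951 0.1865 0.128 ] 0.057
scr 2 [ 0.5968 -0.1728 -0.1515] 0.096
scr 1 [ 0.5961 -0.1724 -0.1625] 0.056
scr 1 [ 0.5984 -0.1744 -0.1158] 0.107
```

View pics/fit.png

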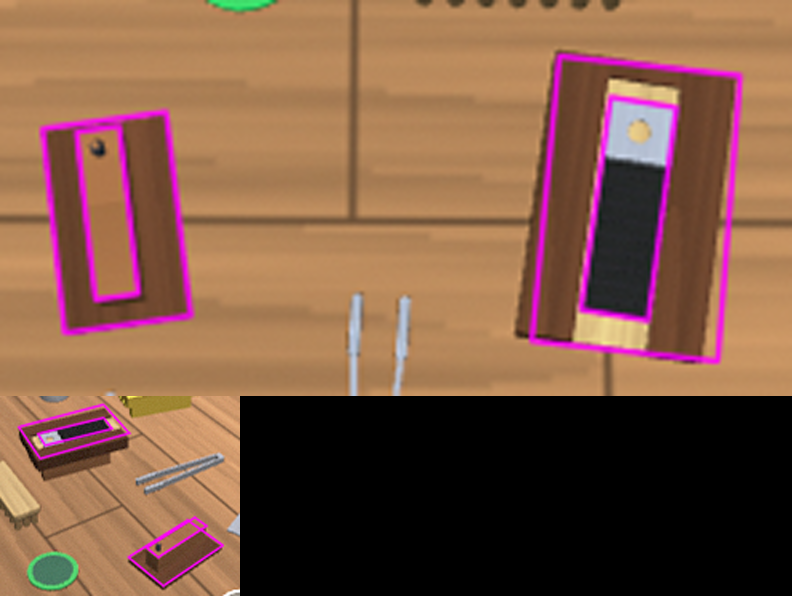

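The overlay shows that the stand and scraper fits sit well on their outlines, while the ledge fit is about 5 px off. I'll take the ledge from the channel edges instead: crop (608,80)->(575,345) and (679,90)->(649,350).

```bash
python3 - <<'E'
from h import *
from scipy.spatial.transform import Rotation as Ro
t=ctrl.get_image("top")
f=lambda c,z:unproj(t,((c[0]+.5)/3.6-.5+215,(c[1]+.5)/3.6-.5+130),z)
for n,c,z in(("chTL",(608,80),.062),("chBL",(575,345),.062),("chTR",(679,90),.062),("chBR",(649,350),.062),("hole",(639,131),.063),
 ("sTL",(610,97),.063),("sTR",(677,107),.063),("sBL",(582,311),.065),("sBR",(648,321),.065),("rubL",(605,155),.065),("rubR",(667,163),.065),("peg",(97,142),.055),("ledTR",(743,73),.064),("ledTL",(557,52),.064)):
    print(n,np.round(f(c,z),4))
s=ctrl.get_state();print(np.round(Ro.from_rotvec(s["tool_rot"]).as_matrix(),3))
# hole/peg in scene + stand peg prediction
q=[.5953,.1872,.143];print(place(np.array([[.045,0,.046]]),q),proj(t,place(np.array([[.045,0,.046],[.045,0,.062]]),q)))
E
```

```text
chTL [ 0.687  -0.1605  0.062 ]
chBL [ 0.502  -0.1351  0.062 ]
chTR [ 0.6801 -0.2097  0.062 ]
chBR [ 0.4989 -0.1852  0.062 ]
hole [ 0.6505 -0.1812  0.063 ]
sTL [ 0.6746 -0.1616  0.063 ]
sTR [ 0.6677 -0.2079  0.063 ]
sBL [ 0.5248 -0.1398  0.065 ]
sBR [ 0.5183 -0.1844  0.065 ]
rubL [ 0.633  -0.1572  0.065 ]
rubR [ 0.6276 -0.1997  0.065 ]
peg [0.6425 0.1941 0.055 ]
ledTR [ 0.692  -0.2541  0.064 ]
ledTL [ 0.7063 -0.1251  0.064 ]
[[-0.898  0.439  0.   ]
 [ 0.439  0.898  0.   ]
 [-0.     0.    -1.   ]]
[[0.63984068 0.19361309 0.046     ]] [[242.39465533 170.92818511]
 [241.24669047 169.48664461]]
```

```bash
python3 -m jog '{"translation":[[-1,-0.87,0],[-1,-0.87,0],[-1,-0.87,0],[-1,-0.87,0],[-1,-0.87,0]],"yaw":[0,0,0,0,0],"jaw":[1,1,1,1,1]}' 10
python3 -m jog '{"translation":[[-1,-0.87,0],[-1,-0.87,0],[-1,-0.87,0],[-1,-0.87,0],[-1,-0.87,0]],"yaw":[0,0,0,0,0],"jaw":[1,1,1,1,1]}'
python3 -m jog '{"translation":[[-1,-0.87,0.2],[-1,-0.87,0.2],[-1,-0.87,0.2],[-1,-0.87,0.2],[-1,-0.87,0.2],[-1,-0.87,0.2]],"yaw":[-0.1,-0.1,-0.1,-0.1,-0.1,-0.1],"jaw":[1,1,1,1,1,1]}'
```

```text
time: 1.48
position: [0.3911, 0.3353, 0.4053]
tool_rot: [0.719, 3.057, -0.0]
ft_force: [-0.4, 0.8, 0.2]
grip_width: 0.517
grip_force: 0.0
time: 2.1
position: [0.4932, 0.0918, 0.4052]
tool_rot: [0.717, 3.057, -0.0]
ft_force: [-0.8, 0.5, -0.3]
grip_width: 0.019
grip_force: 0.0
time: 2.85
position: [0.5958, -0.1497, 0.3638]
tool_rot: [-0.225, -3.132, 0.002]
ft_force: [-1.3, 1.3, 0.3]
grip_width: 0.007
grip_force: 0.0
```

```bash
python3 -m jog '{"translation":[[-0.07,-0.12,0.2],[-0.07,-0.12,0.4],[-0.07,-0.12,0.52],[-0.07,-0.12,0.52]],"yaw":[-0.002,-0.002,-0.002,-0.002],"jaw":[1,1,1,1]}'
python3 - <<'E'
from h import *
im=[]
for n,r in(("top",(130,240,330,450)),("scene",(120,230,230,350))):
    p=ctrl.get_image(n)["pixels"][r[0]:r[1],r[2]:r[3]];im.append(cv2.resize(p,None,fx=3.2,fy=3.2,interpolation=cv2.INTER_CUBIC))
cv2.imwrite("pics/app.png",np.hstack(im));print(ctrl.get_state()["ft_force"])
E
```

```text
time: 3.35
position: [0.6055, -0.171, 0.2587]
tool_rot: [-0.205, -3.131, -0.004]
ft_force: [-1.0, -0.4, 0.3]
grip_width: 0.003
grip_force: 0.0
[-0.57916527 -0.52180545  0.06035749]
```

View pics/app.png

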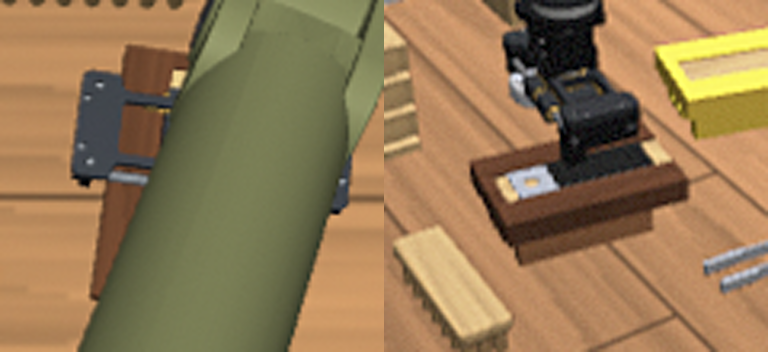

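The finger is closed and sits over the middle of the rubber facing, about 12 mm above it (right crop, about (580,165)).

```bash
python3 -m jog '{"translation":[[0,-0.02,0.025],[0,-0.02,0.045],[0,-0.02,0.05],[0,-0.02,0.05]],"yaw":[0,0,0,0],"jaw":[1,1,1,1]}'
python3 -m jog '{"translation":[[0,0,0.005],[0,0,0.005]],"yaw":[0,0],"jaw":[1,1]}'
```

```text
time: 3.95
position: [0.6052, -0.1783, 0.2508]
tool_rot: [0.211, 3.134, 0.0]
ft_force: [0.8, -0.5, -0.4]
grip_width: 0.008
grip_force: 0.0
time: 4.2
position: [0.6052, -0.1782, 0.2497]
tool_rot: [0.211, 3.135, 0.0]
ft_force: [0.7, -0.6, 0.5]
grip_width: 0.003
grip_force: 0.0
```

```bash
python3 -m jog '{"translation":[[0,0,0.005],[0,0,0.005]],"yaw":[0,0],"jaw":[1,1]}'
```

```text
time: 4.45
position: [0.6052, -0.1782, 0.2487]
tool_rot: [-0.211, -3.134, -0.0]
ft_force: [0.5, 0.2, -0.1]
grip_width: 0.005
grip_force: 0.0
```

```bash
python3 -m jog '{"translation":[[0,0.016,0],[0,0.016,0.003],[0,0.016,0.003]],"yaw":[0,0,0],"jaw":[1,1,1]}'
python3 -m jog '{"translation":[[0,0,0.003],[0,0,0.003]],"yaw":[0,0],"jaw":[1,1]}'
python3 -m jog '{"translation":[[0,0,0.003],[0,0,0.003]],"yaw":[0,0],"jaw":[1,1]}'
```

```text
time: 4.82
position: [0.6057, -0.175, 0.2481]
tool_rot: [-0.211, -3.134, -0.0]
ft_force: [-0.5, 0.1, -1.1]
grip_width: 0.003
grip_force: 0.0
time: 5.08
position: [0.6057, -0.1752, 0.2477]
tool_rot: [0.211, 3.134, 0.0]
ft_force: [0.2, -0.3, -0.5]
grip_width: 0.007
grip_force: 0.4
time: 5.32
position: [0.6057, -0.1752, 0.2473]
tool_rot: [0.211, 3.134, 0.0]
ft_force: [-0.4, -0.2, 4.0]
grip_width: 0.0
grip_force: 1.6
```

```bash
python3 -m jog '{"translation":[[0,0,0.003],[0,0,0.003]],"yaw":[0,0],"jaw":[1,1]}'
```

```text
time: 5.58
position: [0.6057, -0.1752, 0.2468]
tool_rot: [0.211, 3.134, 0.0]
ft_force: [-1.2, 0.1, 4.9]
grip_width: 0.001
grip_force: 2.7
```

```bash
python3 -m jog '{"translation":[[0,0,0.002],[0,0,0.002]],"yaw":[0,0],"jaw":[1,1]}'
python3 -m jog '{"translation":[[0.01,0,0],[0.02,0,0],[0.03,0,0]],"yaw":[0,0,0],"jaw":[1,1,1]}'
```

```text
time: 5.82
position: [0.6057, -0.1752, 0.2466]
tool_rot: [0.211, 3.134, 0.001]
ft_force: [-2.7, 1.5, 7.0]
grip_width: 0.001
grip_force: 3.2
time: 6.2
position: [0.6004, -0.1744, 0.2467]
tool_rot: [0.21, 3.132, -0.001]
ft_force: [3.4, -0.7, 4.0]
grip_width: 0.005
grip_force: 2.4
```

```bash
python3 -m jog '{"translation":[[0,0,0.002],[0,0,0.003]],"yaw":[0,0],"jaw":[1,1]}'
python3 -m jog '{"translation":[[0.01,0,0],[0.02,0,0],[0.03,0,0]],"yaw":[0,0,0],"jaw":[1,1,1]}'
python3 - <<'E'
from h import *
f=[]
for i in range(6):
    p=ctrl.get_image("scene");f.append(ctrl.get_state()["ft_force"])
print(np.mean(f,0),np.std(f,0))
im=cv2.resize(p["pixels"][150:220,240:340],None,fx=6,fy=6,interpolation=cv2.INTER_CUBIC);cv2.imwrite("pics/sl.png",im)
m=mask(p,"scraper",[288,171]); 
g=[d for d in ctrl.silhouettes("scraper",p)];print([(round(d["p"],2),d["at"],d["region"].sum()) for d in g])
E
```

```text
time: 6.45
position: [0.6002, -0.1744, 0.2462]
tool_rot: [0.211, 3.132, -0.0]
ft_force: [2.2, -0.3, 6.9]
grip_width: 0.001
grip_force: 3.5
time: 6.82
position: [0.5945, -0.1736, 0.2463]
tool_rot: [0.21, 3.131, -0.001]
ft_force: [3.9, 0.3, 5.9]
grip_width: 0.002
grip_force: 2.9
[ 2.61819166 -0.27822856  5.71961609] [0.32459064 0.23246061 0.38206796]
[(0.95, [408.5, 219.6], np.int64(921)), (0.83, [284.2, 172.7], np.int64(217))]
```

View pics/sl.png

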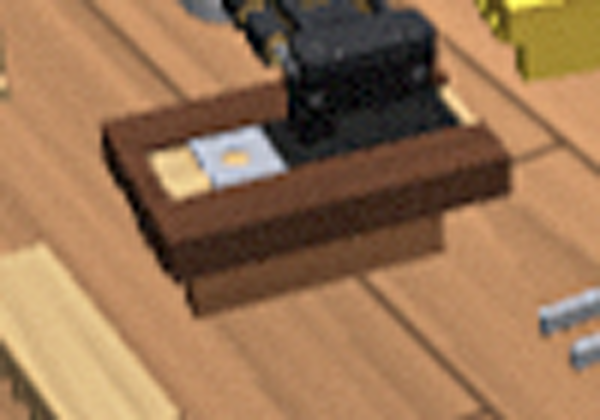

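The slide is working: the bare floor behind the hole end has grown, and the hole is now at crop (235,158), which is image (279,176). I'll track the hole numerically.

```bash
cat >> h.py <<'E'
def steel(px):  # centroid of the bare steel end, scene picture
    r=px[150:215,245:345];h=cv2.cvtColor(r,cv2.COLOR_BGR2HSV)
    m=((h[...,1]<60)&(h[...,2]>140)).astype(np.uint8)
    n,l,s,c=cv2.connectedComponentsWithStats(m)
    k=1+np.argmax(s[1:,4]);return c[k]+[245,150],s[k,4]
def where(p=None):
    p=p or ctrl.get_image("scene");c,a=steel(p["pixels"]);X=unproj(p,c,.063)
    u=np.array([.9906,-.1366]);return (X[:2]-[.5005,-.160])@u,X[:2],a
E
python3 - <<'E'
from h import *
p=ctrl.get_image("scene");a=where(p);p0=dict(p);p0["pixels"]=cv2.imread("pics/scene0.png");b=where(p0);print(b,a,b[0]-a[0])
E
```

```text
(np.float64(0.15453052190135066), array([ 0.65397855, -0.17826259]), np.int32(97)) (np.float64(0.14427346955133216), array([ 0.64395329, -0.17587588]), np.int32(98)) 0.010257052350018503
```

```bash
python3 -m jog '{"translation":[[0.01,0,0.001],[0.02,0,0.002],[0.03,0,0.002],[0.04,0,0.003],[0.05,0,0.003]],"yaw":[0,0,0,0,0],"jaw":[1,1,1,1,1]}'
python3 -c "from h import *;print(where())"
```

```text
time: 7.9
position: [0.5847, -0.1723, 0.2458]
tool_rot: [0.21, 3.131, -0.001]
ft_force: [3.3, -0.6, 5.9]
grip_width: 0.005
grip_force: 3.0
(np.float64(0.13453425019936724), array([ 0.63436481, -0.17411251]), np.int32(95))
```

```bash
python3 -m jog '{"translation":[[0.01,0,0.001],[0.02,0,0.002],[0.03,0,0.003],[0.04,0,0.004],[0.05,0,0.005],[0.06,0,0.006]],"yaw":[0,0,0,0,0,0],"jaw":[1,1,1,1,1,1]}'
python3 -c "from h import *;print(where())"
```

```text
time: 8.7
position: [0.573, -0.1708, 0.2448]
tool_rot: [0.211, 3.13, -0.001]
ft_force: [4.4, -0.9, 7.7]
grip_width: 0.004
grip_force: 3.4
(np.float64(0.12351045160219688), array([ 0.62352042, -0.1720529 ]), np.int32(94))
```

```bash
python3 -m jog '{"translation":[[0.01,0,0.000],[0.02,0,0.001],[0.03,0,0.002],[0.04,0,0.003],[0.05,0,0.004],[0.06,0,0.004]],"yaw":[0,0,0,0,0,0],"jaw":[1,1,1,1,1,1]}'
python3 -c "from h import *;print(where())"
```

```text
time: 9.5
position: [0.5612, -0.1691, 0.2441]
tool_rot: [0.21, 3.13, -0.001]
ft_force: [3.6, 0.0, 6.8]
grip_width: 0.005
grip_force: 3.4
(np.float64(0.11208488825582909), array([ 0.61237529, -0.16923298]), np.int32(94))
```

```bash
python3 -m jog '{"translation":[[0.01,0,0.001],[0.02,0,0.002],[0.03,0,0.003],[0.04,0,0.004],[0.05,0,0.005],[0.06,0,0.005]],"yaw":[0,0,0,0,0,0],"jaw":[1,1,1,1,1,1]}'
python3 -c "from h import *;print(where())"
```

```text
time: 10.3
position: [0.5494, -0.1675, 0.2431]
tool_rot: [0.21, 3.13, -0.001]
ft_force: [3.4, 0.2, 6.4]
grip_width: 0.003
grip_force: 3.5
(np.float64(0.10042979644294836), array([ 0.60082245, -0.16768943]), np.int32(91))
```

```bash
python3 -m jog '{"translation":[[0.01,0,0.001],[0.02,0,0.002],[0.03,0,0.004],[0.04,0,0.005],[0.05,0,0.006],[0.06,0,0.007]],"yaw":[0,0,0,0,0,0],"jaw":[1,1,1,1,1,1]}'
python3 -c "from h import *;print(where())"
```

```text
time: 11.1
position: [0.5376, -0.1659, 0.2418]
tool_rot: [0.21, 3.13, -0.001]
ft_force: [5.4, -1.2, 8.1]
grip_width: 0.009
grip_force: 3.7
(np.float64(0.08862273640956068), array([ 0.58923965, -0.16525064]), np.int32(86))
```

```bash
python3 -m jog '{"translation":[[0.01,0,0.001],[0.02,0,0.002],[0.03,0,0.004],[0.04,0,0.005],[0.05,0,0.006],[0.06,0,0.007]],"yaw":[0,0,0,0,0,0],"jaw":[1,1,1,1,1,1]}'
python3 -c "from h import *;print(where())"
```

```text
time: 11.9
position: [0.5258, -0.1643, 0.2405]
tool_rot: [0.21, 3.129, -0.001]
ft_force: [4.1, -1.5, 8.6]
grip_width: 0.003
grip_force: 3.9
(np.float64(0.07832304844238043), array([ 0.57910726, -0.16332865]), np.int32(81))
```

```bash
python3 -m jog '{"translation":[[0,0,-0.005],[0,0,-0.01],[0,0,-0.016],[0,0,-0.022],[0,0,-0.03],[0,0,-0.04],[0,0,-0.06],[0,0,-0.2]],"yaw":[0,0,0,0,0,0,0,0],"jaw":[1,1,1,1,1,1,1,1]}'
python3 -m jog '{"translation":[[0,0,-0.3],[0.2,0,-0.5],[0.4,0,-0.5],[0.4,0,-0.5],[0.4,0,-0.5]],"yaw":[0,0,0,0,0],"jaw":[0,0,0,0,0]}' 60
python3 - <<'E'
from h import *
p=ctrl.get_image("scene");t=ctrl.get_image("top");print(where(p))
V=[]
for q,at in((p,[300,168]),(t,[393,200])):
    for d in ctrl.silhouettes("scraper",q):
        print(d["p"],d["at"],d["region"].sum())
a=cv2.resize(p["pixels"][140:220,240:360],None,fx=5,fy=5,interpolation=cv2.INTER_CUBIC)
b=cv2.resize(t["pixels"][130:250,330:450],(400,400),interpolation=cv2.INTER_CUBIC)
cv2.imwrite("pics/out.png",np.hstack([cv2.resize(a,(400,267)),b[:267]*0])[:0] if 0 else np.hstack([cv2.copyMakeBorder(cv2.resize(a,(400,267)),0,133,0,0,0),b]))
E
```

```text
time: 12.95
position: [0.5226, -0.1636, 0.2768]
tool_rot: [-0.211, -3.127, -0.001]
ft_force: [0.7, 0.3, 0.2]
grip_width: 0.006
grip_force: 0.0
time: 13.58
position: [0.4451, -0.1532, 0.3786]
tool_rot: [-0.21, -3.134, -0.001]
ft_force: [-0.1, 0.4, -0.7]
grip_width: 0.487
grip_force: 0.0
(np.float64(0.07187601296767362), array([ 0.57219741, -0.16624126]), np.int32(96))
0.82 [408.1, 218.4] 922
0.67 [312.1, 166.8] 334
0.85 [250.8, 281.5] 1962
0.69 [385.4, 209.1] 542
```

View pics/out.png

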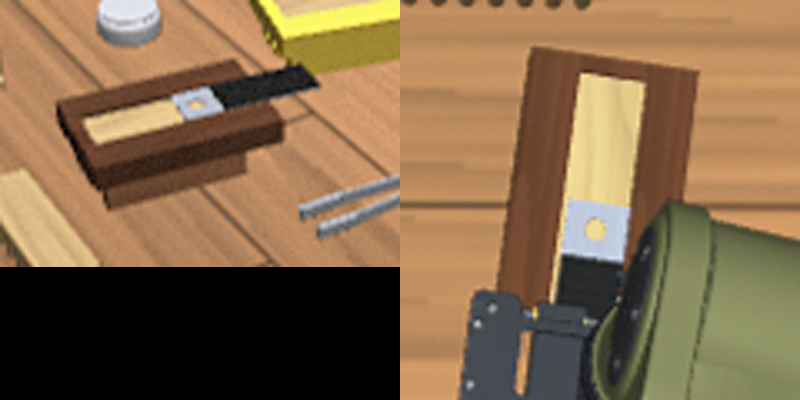

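The scraper lies flat with its plain end about 55–60 mm past the edge. The hole is at top pixel (388.3,198.5).

```bash
python3 - <<'E'
from h import *
from scipy.spatial.transform import Rotation as Ro
t=ctrl.get_image("top");p=ctrl.get_image("scene")
h1=unproj(t,(388.3,198.5),.063);h2=where(p)[1];print(h1,h2)
h=h1[:2];u=np.array([.9906,-.1366]);g=h-.093*u
s=ctrl.get_state();R=Ro.from_rotvec(s["tool_rot"]).as_matrix();T=np.r_[g,.2255]
print("tip",(h-.130*u-[.5005,-.160])@u,"grasp",g,s["position"],R[:,0],"shift/0.2",R.T@(T-s["position"])/.2)
E
```

```text
[ 0.56863887 -0.17017099  0.063     ] [ 0.572179   -0.16649218]
tip -0.061105510253870766 grasp [ 0.47651307 -0.15746719] [ 0.44557552 -0.15335641  0.37853885] [-0.99099116  0.13392317  0.00104709] shift/0.2 [-0.15684804  0.00093665  0.76502996]
```

```bash
python3 -m jog '{"translation":[[-0.165,0,0],[-0.165,0,0.2],[-0.165,0,0.4],[-0.165,0,0.6],[-0.165,0,0.7],[-0.165,0,0.765],[-0.165,0,0.765],[-0.165,0,0.765]],"yaw":[0,0,0,0,0,0,0,0],"jaw":[0,0,0,0,0,0,0,0]}' 60
python3 - <<'E'
from h import *
p=ctrl.get_image("scene");t=ctrl.get_image("top")
a=cv2.resize(p["pixels"][120:220,250:370],(480,400),interpolation=cv2.INTER_CUBIC)
cv2.imwrite("pics/gr.png",a)
E
```

```text
time: 14.88
position: [0.4784, -0.158, 0.2268]
tool_rot: [0.211, 3.133, -0.0]
ft_force: [0.3, 0.3, 0.2]
grip_width: 1.002
grip_force: 0.0
```

View pics/gr.png

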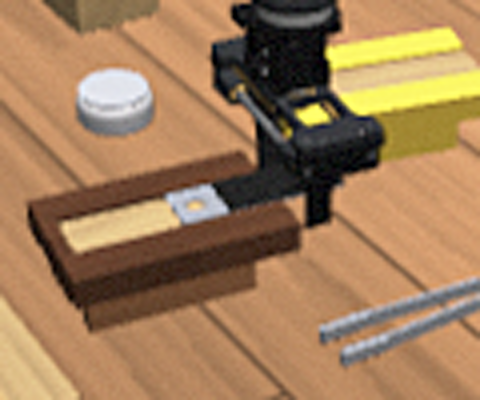

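The fingers straddle the overhanging end, clear of the ledge (crop (315,200) for the near finger). I'll close softly first.

```bash
python3 -m jog '{"translation":[[0,0,0],[0,0,0],[0,0,0],[0,0,0],[0,0,0],[0,0,0],[0,0,0],[0,0,0]],"yaw":[0,0,0,0,0,0,0,0],"jaw":[1,1,1,1,1,1,1,1]}' 7
python3 -m jog '{"translation":[[0,0,0],[0,0,0],[0,0,0]],"yaw":[0,0,0],"jaw":[1,1,1]}' 7
```

```text
time: 15.98
position: [0.4777, -0.1574, 0.2258]
tool_rot: [-0.21, -3.134, -0.001]
ft_force: [-0.6, 2.5, -0.3]
grip_width: 0.525
grip_force: 7.0
time: 16.35
position: [0.4777, -0.1574, 0.2258]
tool_rot: [-0.21, -3.134, -0.001]
ft_force: [-1.6, 4.6, -0.6]
grip_width: 0.526
grip_force: 7.0
```

```bash
python3 -m jog '{"translation":[[0,0.003,0],[0,0.005,0],[0,0.005,0]],"yaw":[0,0,0],"jaw":[1,1,1]}' 7
python3 -m jog '{"translation":[[0,0.003,0],[0,0.003,0]],"yaw":[0,0],"jaw":[1,1]}' 7
```

```text
time: 16.73
position: [0.4779, -0.1572, 0.2259]
tool_rot: [0.211, 3.134, -0.001]
ft_force: [-1.4, 0.7, -0.3]
grip_width: 0.523
grip_force: 7.0
time: 16.98
position: [0.4782, -0.1569, 0.2262]
tool_rot: [0.212, 3.133, -0.002]
ft_force: [-0.3, -0.7, -0.2]
grip_width: 0.527
grip_force: 7.0
```

```bash
python3 -m jog '{"translation":[[0,0,0],[0,0,0]],"yaw":[0,0],"jaw":[1,1]}' 25
python3 -m jog '{"translation":[[0,0,0],[0,0,0]],"yaw":[0,0],"jaw":[1,1]}' 60
python3 -m jog '{"translation":[[0,0,-0.005],[0,0,-0.01],[0,0,-0.015],[0,0,-0.02],[0,0,-0.03],[0,0,-0.04]],"yaw":[0,0,0,0,0,0],"jaw":[1,1,1,1,1,1]}' 60
```

```text
time: 17.23
position: [0.4783, -0.1566, 0.2262]
tool_rot: [0.211, 3.133, -0.001]
ft_force: [-0.5, -1.2, 0.2]
grip_width: 0.521
grip_force: 25.0
time: 17.48
position: [0.4783, -0.1563, 0.2261]
tool_rot: [0.211, 3.134, -0.0]
ft_force: [0.6, -0.7, -0.5]
grip_width: 0.51
grip_force: 60.0
time: 18.23
position: [0.478, -0.1562, 0.2341]
tool_rot: [-0.211, -3.134, -0.0]
ft_force: [-0.2, -0.2, -1.3]
grip_width: 0.515
grip_force: 60.0
```

```bash
python3 -m jog '{"translation":[[0,0,-0.03],[0,0,-0.06],[0,0,-0.1],[0,0,-0.18],[0,0,-0.26],[0,0,-0.32],[0,0,-0.35],[0,0,-0.35]],"yaw":[0,0,0,0,0,0,0,0],"jaw":[1,1,1,1,1,1,1,1]}' 60
python3 - <<'E'
from h import *
p=ctrl.get_image("scene");t=ctrl.get_image("top");s=ctrl.get_state();print(s["position"],s["tool_rot"],s["ft_force"])
a=cv2.resize(p["pixels"][100:220,240:360],(400,400),interpolation=cv2.INTER_CUBIC)
b=cv2.resize(t["pixels"][130:250,330:450],(400,400),interpolation=cv2.INTER_CUBIC)
cv2.imwrite("pics/lift.png",np.hstack([a,b]))
E
```

```text
time: 19.23
position: [0.4781, -0.1562, 0.3044]
tool_rot: [0.211, 3.134, 0.0]
ft_force: [-0.2, 0.7, -2.7]
grip_width: 0.511
grip_force: 60.0
[ 0.47783676 -0.15610983  0.30353523] [-2.10641669e-01 -3.13377169e+00 -1.90205931e-04] [ 0.35693957 -0.30445761 -3.06288277]
```

View pics/lift.png

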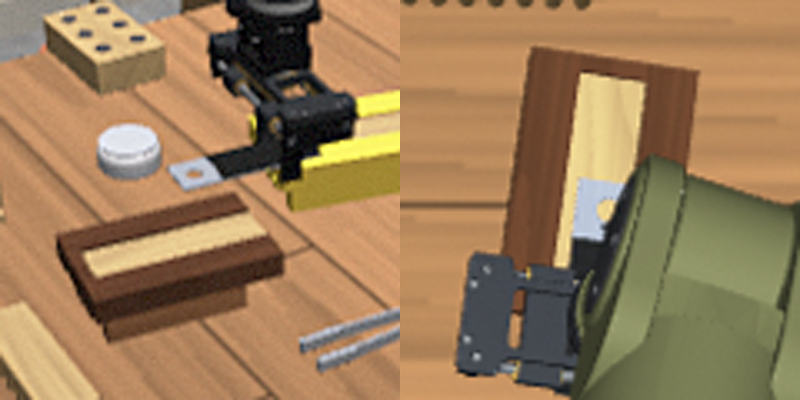

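The scraper is held clear of the ledge with its hole end visible: scene (298.2,151.6), top about (391.8,192). I'll check for droop.

```bash
cat >> h.py <<'E'
def tri(obs):
    A=[]
    for p,(u,v) in obs:
        P=np.c_[p["R"],p["t"]];K=np.array([[p["fx"],0,p["cx"]],[0,p["fy"],p["cy"]],[0,0,1]]);A.append(K@P)
    X=cv2.triangulatePoints(A[0],A[1],np.array(obs[0][1],float),np.array(obs[1][1],float)).ravel();return X[:3]/X[3]
E
python3 - <<'E'
from h import *
p=ctrl.get_image("scene");t=ctrl.get_image("top")
print(tri([(p,(298.15,151.55)),(t,(391.75,192.05))]))
s=ctrl.get_state();x=np.array(s["position"]);
for z in(.130,.1385,.147): print(z,unproj(p,(298.15,151.55),z),x+[.091*.991,-.091*.134,0])
# calibrate bias between cams: peg in both
E
```

```text
[ 0.57153408 -0.16735544  0.13742614]
0.13 [ 0.56581127 -0.17805973  0.13      ] [ 0.56796798 -0.16832877  0.30335713]
0.1385 [ 0.57251682 -0.16604583  0.1385    ] [ 0.56796798 -0.16832877  0.30335713]
0.147 [ 0.57922236 -0.15403193  0.147     ] [ 0.56796798 -0.16832877  0.30335713]
```

```bash
python3 -m jog '{"translation":[[0,0.05,0],[0,0.15,0],[0,0.28,0],[-0.03,0.42,0],[-0.05,0.57,0],[-0.06,0.7,0],[-0.06,0.8,0],[-0.06,0.86,0]],"yaw":[0,0,-0.01,-0.02,-0.03,-0.04,-0.044,-0.044],"jaw":[1,1,1,1,1,1,1,1]}' 60
```

```text
time: 20.42
position: [0.5131, 0.0141, 0.3038]
tool_rot: [0.008, -3.141, 0.0]
ft_force: [-0.9, -0.6, -3.0]
grip_width: 0.52
grip_force: 60.0
```

```bash
python3 - <<'E'
from h import *
from scipy.spatial.transform import Rotation as Ro
s=ctrl.get_state();R=Ro.from_rotvec(s["tool_rot"]).as_matrix();print(s["position"],s["ft_force"])
print("shift/.2",R.T@(np.array([.548,.1805,.3036])-s["position"])/.2,"yaw",np.arctan2(-R[1,0],-R[0,0]))
q=[.5953,.1872,.143]
P=place(np.array([[.045,0,.054]]),q)
obs=[]
for n in("scene","top"):
    p=ctrl.get_image(n);c=proj(p,P)[0];i,j=np.round(c).astype(int);w=9
    g=p["pixels"][j-w:j+w+1,i-w:i+w+1].astype(int);sat=g.max(2)-g.min(2)
    m=((sat<30)&(g.max(2)<130)).astype(np.uint8)
    k,l,st,ce=cv2.connectedComponentsWithStats(m);print(n,c,[(st[a,4],ce[a]+[i-w,j-w]) for a in range(1,k) if st[a,4]>4])
E
```

```text
[0.51306683 0.01405551 0.3038436 ] [-0.92918145 -0.55698694 -3.02967786]
shift/.2 [-0.1789922   0.83130291  0.00106957] yaw 0.005201043277942682
scene [343.72494715 242.70107226] [(np.int32(9), array([343.66666667, 244.33333333]))]
top [241.82475825 170.21254498] [(np.int32(9), array([241.88888889, 171.        ]))]
```

```bash
python3 -m jog '{"translation":[[-0.01,0.05,0],[-0.03,0.15,0],[-0.06,0.28,0],[-0.1,0.42,0],[-0.13,0.57,0],[-0.16,0.7,0],[-0.18,0.79,0],[-0.18,0.83,0]],"yaw":[0,-0.01,-0.02,-0.03,-0.04,-0.044,-0.044,-0.044],"jaw":[1,1,1,1,1,1,1,1]}' 60
python3 -m jog '{"translation":[[-0.005,0,0.08],[-0.005,0,0.16],[-0.005,0,0.22],[-0.005,0,0.26],[-0.005,0,0.26]],"yaw":[0,0,0,0,0],"jaw":[1,1,1,1,1]}' 60
python3 - <<'E'
from h import *
from scipy.spatial.transform import Rotation as Ro
s=ctrl.get_state();R=Ro.from_rotvec(s["tool_rot"]).as_matrix();print(s["position"],s["ft_force"],"yaw",np.arctan2(-R[1,0],-R[0,0]))
p=ctrl.get_image("scene");t=ctrl.get_image("top")
a=cv2.resize(p["pixels"][205:270,315:380],(520,520),interpolation=cv2.INTER_CUBIC)
b=cv2.resize(t["pixels"][150:220,225:260],(260,520),interpolation=cv2.INTER_CUBIC)
cv2.imwrite("pics/place.png",np.hstack([a,b]))
E
```

```text
time: 21.52
position: [0.5484, 0.1801, 0.3037]
tool_rot: [0.225, -3.133, 0.001]
ft_force: [-0.5, -0.7, -2.5]
grip_width: 0.514
grip_force: 60.0
time: 22.15
position: [0.5491, 0.1785, 0.2511]
tool_rot: [0.222, -3.132, 0.001]
ft_force: [0.1, 0.3, -2.4]
grip_width: 0.509
grip_force: 60.0
[0.54905879 0.17854287 0.25114651] [ 0.12860752  0.34501726 -2.3914111 ] yaw 0.14163985259596507
```

View pics/place.png

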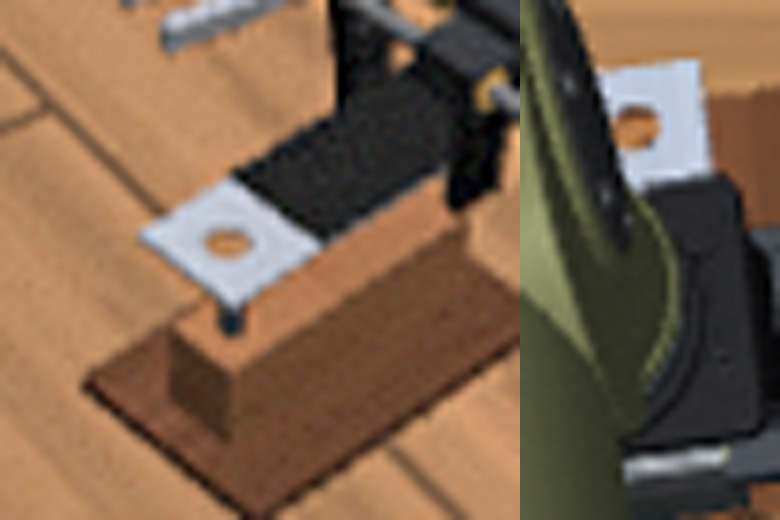

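The scene crop shows the plate level over the block, with the hole at (230,242), image (343.3,234.8). The peg foot is visible at (231,330), image (343.4,245.7). In the top view the hole is at image (240.5,166.8).

```bash
python3 - <<'E'
from h import *
p=ctrl.get_image("scene");t=ctrl.get_image("top")
print("hole tri",tri([(p,(343.3,234.8)),(t,(240.45,166.8))]))
for n,q,uv in(("scene",p,(343.3,234.8)),("top",t,(240.45,166.8))): print("hole",n,unproj(q,uv,.0875))
print("peg scene foot",unproj(p,(343.4,245.6),.046),"peg blob top@.058",unproj(t,(241.9,170.6),.058))
print("peg mid scene",unproj(p,(343.6,244.1),.052))
x=np.array([.5491,.1785]);print("kin hole",x+.0935*np.array([.990,.1412]))
# initial clean pictures: dark blob of the peg, weighted
t0=cv2.imread("pics/top0.png").astype(int);print(t0[164:177,237:248].sum(2))
E
```

```text
hole tri [0.64149744 0.19185163 0.08330095]
hole scene [0.6440871  0.19553072 0.0875    ]
hole top [0.64060601 0.19096753 0.0875    ]
peg scene foot [0.64221565 0.19591657 0.046     ] peg blob top@.058 [0.63793596 0.19264447 0.058     ]
peg mid scene [0.64205853 0.19627893 0.052     ]
kin hole [0.641665  0.1917022]
[[296 322 332 301 331 267 226 224 247 256 261]
 [212 229 235 228 228 234 273 289 293 332 318]
 [279 286 319 356 363 362 370 371 369 378 380]
 [373 366 377 380 384 385 383 378 377 382 389]
 [383 382 378 382 329 312 373 383 380 385 390]
 [375 380 384 355 340 211 252 372 383 383 393]
 [382 386 335 323 386 255 146 366 388 385 394]
 [378 386 381 248 238 177 108 310 379 388 391]
 [380 387 390 273 145  97  85 288 378 379 387]
 [375 380 381 370 302 228 270 360 371 375 378]
 [365 374 377 377 368 361 367 368 371 371 376]
 [361 374 373 368 369 376 377 372 371 371 374]
 [360 376 373 370 371 369 371 368 368 369 375]]
```

```bash
python3 -m jog '{"translation":[[0.009,0.008,0],[0.009,0.008,0.03],[0.009,0.008,0.06],[0.009,0.008,0.08],[0.009,0.008,0.08],[0.009,0.008,0.08]],"yaw":[0,0,0,0,0,0],"jaw":[1,1,1,1,1,1]}' 60
python3 - <<'E'
from h import *
s=ctrl.get_state();print(s["position"],s["ft_force"])
p=ctrl.get_image("scene");t=ctrl.get_image("top")
a=cv2.resize(p["pixels"][215:260,320:365],(540,540),interpolation=cv2.INTER_CUBIC)
b=cv2.resize(t["pixels"][150:185,228:250],(251,400),interpolation=cv2.INTER_CUBIC)
cv2.imwrite("pics/place2.png",np.hstack([a,cv2.copyMakeBorder(b,0,140,0,0,0)]))
E
```

```text
time: 23.1
position: [0.5474, 0.1802, 0.236]
tool_rot: [-0.223, 3.133, 0.0]
ft_force: [-1.4, -0.3, -1.5]
grip_width: 0.517
grip_force: 60.0
[0.54741754 0.18023032 0.2360405 ] [-1.39979392 -0.32424018 -1.47279107]
```

View pics/place2.png

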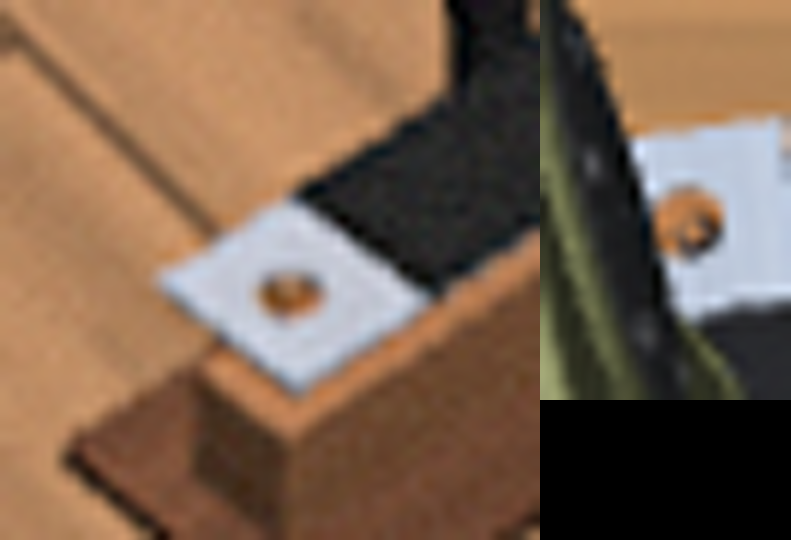

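The top view shows the peg's tip inside the hole, offset (+0.9,+1.1) px. Parallax alone predicts (+0.8,+1.0) px for concentric, so the hole is aligned and I can descend.

```bash
python3 -m jog '{"translation":[[0,0,0.015],[0,0,0.03],[0,0,0.04],[0,0,0.045],[0,0,0.05],[0,0,0.05]],"yaw":[0,0,0,0,0,0],"jaw":[1,1,1,1,1,1]}' 60
python3 -m jog '{"translation":[[0,0,0.005],[0,0,0.01],[0,0,0.015],[0,0,0.02],[0,0,0.02]],"yaw":[0,0,0,0,0],"jaw":[1,1,1,1,1]}' 60
```

```text
time: 23.95
position: [0.5473, 0.1802, 0.2259]
tool_rot: [0.223, -3.134, -0.0]
ft_force: [-0.2, -0.0, -3.2]
grip_width: 0.512
grip_force: 60.0
time: 24.58
position: [0.5473, 0.1802, 0.2219]
tool_rot: [0.223, -3.134, 0.0]
ft_force: [0.0, 0.6, -2.3]
grip_width: 0.513
grip_force: 60.0
```

```bash
python3 -m jog '{"translation":[[0,0,0.005],[0,0,0.01],[0,0,0.015],[0,0,0.02],[0,0,0.025],[0,0,0.03],[0,0,0.03]],"yaw":[0,0,0,0,0,0,0],"jaw":[1,1,1,1,1,1,1]}' 60
python3 -m jog '{"translation":[[0,0,0.003],[0,0,0.006],[0,0,0.006]],"yaw":[0,0,0],"jaw":[1,1,1]}' 60
```

```text
time: 25.45
position: [0.5473, 0.1802, 0.2159]
tool_rot: [0.223, -3.134, 0.0]
ft_force: [-1.0, 0.5, -3.1]
grip_width: 0.51
grip_force: 60.0
time: 25.82
position: [0.5473, 0.1802, 0.2147]
tool_rot: [0.223, -3.134, 0.0]
ft_force: [-0.3, -0.1, -1.9]
grip_width: 0.513
grip_force: 60.0
```

```bash
python3 -m jog '{"translation":[[0,0,0.003],[0,0,0.005],[0,0,0.005]],"yaw":[0,0,0],"jaw":[1,1,1]}' 60
```

```text
time: 26.2
position: [0.5473, 0.1802, 0.2138]
tool_rot: [-0.223, 3.134, 0.0]
ft_force: [0.1, -0.1, -2.4]
grip_width: 0.511
grip_force: 60.0
```

```bash
python3 -m jog '{"translation":[[0,0,0.002],[0,0,0.004],[0,0,0.004]],"yaw":[0,0,0],"jaw":[1,1,1]}' 60
```

```text
time: 26.58
position: [0.5473, 0.1802, 0.213]
tool_rot: [-0.223, 3.134, 0.0]
ft_force: [-0.4, 0.4, -2.1]
grip_width: 0.511
grip_force: 60.0
```

```bash
python3 -m jog '{"translation":[[0,0,0.002],[0,0,0.003],[0,0,0.003]],"yaw":[0,0,0],"jaw":[1,1,1]}' 60
```

```text
time: 26.95
position: [0.5474, 0.1802, 0.2129]
tool_rot: [-0.223, 3.134, 0.0]
ft_force: [-3.3, -0.1, 3.2]
grip_width: 0.514
grip_force: 60.0
```

```bash
python3 -m jog '{"translation":[[0,0,0.002],[0,0,0.003],[0,0,0.003]],"yaw":[0,0,0],"jaw":[1,1,1]}' 60
```

```text
time: 27.32
position: [0.5474, 0.1802, 0.2128]
tool_rot: [-0.223, 3.134, 0.001]
ft_force: [-4.2, -0.7, 8.0]
grip_width: 0.51
grip_force: 60.0
```

It touches down at the expected height. I'll ease off a little, soften the grip and release.

```bash
python3 -m jog '{"translation":[[0,0,-0.002],[0,0,-0.002]],"yaw":[0,0],"jaw":[1,1]}' 20
python3 -m jog '{"translation":[[0,0,0],[0,0,0]],"yaw":[0,0],"jaw":[1,1]}' 5
python3 -m jog '{"translation":[[0,0,0],[0,0,0],[0,0,0],[0,0,0],[0,0,0],[0,0,0]],"yaw":[0,0,0,0,0,0],"jaw":[0.45,0.4,0.3,0.1,0,0]}' 5
```

```text
time: 27.58
position: [0.5474, 0.1802, 0.2128]
tool_rot: [-0.223, 3.133, 0.0]
ft_force: [-2.6, -1.3, 5.8]
grip_width: 0.523
grip_force: 20.0
time: 27.82
position: [0.5474, 0.1802, 0.2127]
tool_rot: [-0.223, 3.133, 0.0]
ft_force: [-2.5, -2.1, 5.2]
grip_width: 0.526
grip_force: 5.0
time: 28.58
position: [0.5473, 0.1802, 0.2122]
tool_rot: [-0.223, 3.134, 0.0]
ft_force: [-0.3, 0.4, -0.9]
grip_width: 0.944
grip_force: 0.0
```

```bash
python3 -m jog '{"translation":[[0,0,0],[0,0,-0.05],[0,0,-0.15],[0,0,-0.4],[0,0,-0.7],[0,0,-0.9],[0,0,-0.9]],"yaw":[0,0,0,0,0,0,0],"jaw":[0,0,0,0,0,0,0]}'
python3 -m jog '{"translation":[[0,-0.4,0],[0,-0.8,0],[0,-1,0],[0,-1,0],[0,-1,0],[0,-1,0]],"yaw":[0,0,0,0,0,0],"jaw":[0,0,0,0,0,0]}'
python3 - <<'E'
from h import *
p=ctrl.get_image("scene");t=ctrl.get_image("top");V=[]
for q,at in((t,[248,190]),(p,[362,237])):
    m=mask(q,"scraper",at)
    if m is not None: V.append((q,m));print(m.sum())
print(fit(V,SCR(46),[.585,.186,.14]))
for v in V: print(fit([v],SCR(46),[.585,.186,.14]))
q=fit(V,SCR(46),[.585,.186,.14])[0];print("hole",place(np.array([[.055,0,0]]),q))
# fit at a tilted/higher alternative for comparison
print(fit(V,SCR(56),[.585,.186,.14])[1])
for n,q in(("top",t),("scene",p)):
    c=proj(q,np.array([[.640,.1936,.051]]))[0].round().astype(int);g=q["pixels"][c[1]-8:c[1]+9,c[0]-8:c[0]+9].astype(int).sum(2)
    print(n,c);print(g)
E
```

```text
time: 29.45
position: [0.5483, 0.1802, 0.3972]
tool_rot: [-0.222, 3.126, 0.005]
ft_force: [-0.1, -0.6, -0.2]
grip_width: 1.003
grip_force: 0.0
time: 30.2
position: [0.5755, -0.0154, 0.3917]
tool_rot: [0.228, -3.132, -0.002]
ft_force: [-0.2, 0.8, -0.4]
grip_width: 1.0
grip_force: 0.0
1101.0
600.0
(array([0.58475968, 0.18584556, 0.15053228]), np.float64(0.0792292058467865))
(array([0.58492255, 0.18575563, 0.14707049]), np.float64(0.0602344274520874))
(array([0.58479485, 0.18608284, 0.16713196]), np.float64(0.09428542852401733))
hole [[0.6391377  0.19409361 0.        ]]
0.22287321090698242
top [242 170]
[[427 427 426 426 427 424 422 423 423 422 417 415 414 453 508 512 478]
 [418 413 414 414 411 412 452 499 501 505 541 599 599 608 624 613 544]
 [500 499 542 547 602 600 602 617 603 604 612 622 613 619 628 623 622]
 [612 597 607 611 624 621 618 619 611 612 611 619 609 612 626 619 630]
 [621 613 613 610 621 615 613 622 614 613 609 613 608 611 621 623 623]
 [618 610 609 605 620 620 617 630 624 621 619 618 611 607 623 626 619]
 [619 613 611 606 621 626 609 487 394 413 519 609 617 608 620 626 
[... 1239 characters left out ...]
596 586 607 577 317  97 145 250 532 601 600 608 600 471 300]
 [622 597 595 587 582 482 194 104 128 252 496 607 588 586 597 614 539]
 [618 605 601 587 567 400 175 108 116 211 451 591 599 597 582 596 628]
 [543 621 606 590 587 503 289  98 158 296 501 595 595 580 595 579 607]
 [329 525 589 620 591 594 532 458 481 499 586 601 598 598 599 607 529]
 [190 265 444 569 626 597 615 618 624 607 583 592 591 598 572 511 358]
 [166 128 209 380 575 622 599 607 585 592 597 608 609 546 401 314 229]
 [192 129 132 198 386 556 636 606 599 602 601 545 468 358 205 205 193]
 [177 136 131 134 164 308 506 585 624 608 529 356 233 230 209 210 226]
 [162 128 160 164 138 118 251 452 523 494 348 219 185 213 217 214 212]]
```

The peg shows through the hole in both views, the scraper fits the block's height, and the hole is within about 1 mm of the peg's estimated position.

```bash
python3 -c "
from bench import ctrl
print(ctrl.close_job())"
```

```text
the job is handed in; nothing more can be done
None
```

I handed the job in at about 30 s: the scraper lies on the stand with the peg through its hole and has been released. Camera fits put the hole within about 1 mm of the peg. The hand-in returned no verdict, and I did not re-measure the other things, though no move went near them.

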